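Pull the setting cabinet's vent flap shut with the hook pole

TASK

The high vent flap of the little setting cabinet stands open. Take the hook pole from its wooden rest, hook its prong down into the swivelling ring eye on the flap and draw the flap gently towards you until it snaps home in its catch and stays there, then unhook and lay the pole back in the rest as it lay. Keep your hand off the cabinet, work it with the pole alone and without force, and leave the other things on the worktop where they are.

Things in the scene. Friction and masses are not known exactly. Their poses are not given: they have to be found in the camera images.
- cabinet: countertop cabinet, white and aluminium with glass sides, pralines on a tray and a shelf inside; fixed; 135 deep (x) x 180 wide (y) x 340 mm high. Origin: centre of its underside; its front faces its own -x. Its front is glass from z 30 to 140; above a rail (top at z 152) is the open vent, 136 mm wide, up to a head rail with its underside at z 314 (the catch in its middle hangs down to z 300)
- vent_flap (a joint): vent flap in that opening: 142 wide, 8 thick, 150 mm high above a hinge along its foot. 0 rad = upright in the front, growing as its top leans back into the cabinet (starts 0.4 to 0.65, stop at 0.72). A sprung friction stay holds it there (1 to 3 N at the eye to move it), but pushes it open again to 0.3 or more from anywhere nearer shut, unless the catch holds it
- catch (a point): middle of the head rail's underside, fixed. The keeper (stop and sprung roller) is clamped on a slotted bar behind it, so the flap is home anywhere from 0.01 to 0.2 rad (differs, not measured). The flap's top meets the roller 0.06 rad before home and snaps past it at 0.025: pulling through takes some 7 to 11 N at the eye, then the pull drops, then the flap is hard on the stop
- flap_hinge (a point): middle of the flap's hinge line, 57.5 mm in front of the cabinet's origin (its -x) and 155 mm up; axes as the cabinet's; the hinge runs along y
- eye_foot (a point): swivel pin of the ring eye, 11 mm in front of the flap's mid-plane, 85 mm above the hinge; turns with the flap (z up along the flap, -x out of its front). The steel ring lies flat in its x-y plane, centre 24 mm from the pin, hole 14 mm, wire 5 mm, stalk at its rear. It swivels stiffly about z (about 4 N at the ring), up to 0.8 rad either side; where it points differs, not measured
- hook_pole: loose pole 265 mm long, about 0.14 kg: dark wooden grip 160 long x 14 wide (y) x 18 high, brass ferrule, then an 8 mm steel rod to x = +150 mm, where a 6 mm round-ended prong bends straight down to 28.5 mm below the axis (24 mm free below the rod). Origin: on the grip's axis, 20 mm ahead of the grip's middle, near the centre of mass: take it there. x to the hook, z up
- hook_tip (a point): lower end of the prong, at (150, 0, -28.5) mm in the pole's frame
- pole_rest: fixed wooden rest, base 125 x 56 x 10 mm, with two forked uprights 10 mm thick at x = -45 and +45 mm; origin: centre of its underside. Slots 20 mm wide, floor at z 40, flared above z 58, tips at z 73. The pole lies in them along x, hook end at +x, prong down, axis 49 mm above the worktop, its origin within 10 mm of the rest's; between the uprights the grip can be taken from above
- bell: counter bell, 82 mm across x 56 high; leave alone
- cocoa_tin: round tin with pale lid, 60 x 64 mm high; leave alone
- ribbon_spool: ribbon spool, 62 x 24 mm high; leave alone
- timer: square white timer with black dial, 56 x 27 mm high; leave alone
- label_block: banded stack of cards, 38 x 58 x 22 mm high; leave alone
- mini_box: small white gift box with ribbon, 55 x 55 x 43 mm high; leave alone

How it is judged (in metres and radians):
On the way:
1. the flap has been drawn forward by the prong in the eye (value of joint vent_flap below 0.27 rad and x of hook_tip in the frame of eye_foot between -0.042 and -0.004 m and y of hook_tip in the frame of eye_foot between -0.025 and 0.025 m and z of hook_tip in the frame of eye_foot between -0.032 and -0.004 m), for 0.1 s.
At the end, for the whole second after the job is handed in: the flap is caught shut (it stays below 0.27 rad, where only the catch can hold it) and the pole lies still and released in both forks of its rest, hook end forward and prong down, within 30 mm along and 6 mm across of the rest's middle, axis 44 to 54 mm above the worktop (value of joint vent_flap below 0.27 rad and x of hook_pole in the frame of pole_rest between -0.03 and 0.03 m and y of hook_pole in the frame of pole_rest between -0.006 and 0.006 m and z of hook_pole in the frame of pole_rest between 0.044 and 0.054 m and x of hook_tip in the frame of pole_rest above 0.1 m and z of hook_tip in the frame of pole_rest below 0.03 m and angle between the x axis of hook_pole and the x axis of pole_rest, either way round below 0.08 rad and linear speed of hook_pole below 0.02 m/s); the robot touches nothing.
It fails at once if the pole forces the cabinet or its flap (more than 14 N) (contact force between hook_pole and cabinet above 14 N).
It fails at once if the hand or arm touches the cabinet or its flap (contact force between any of the fingers, the arm and cabinet above 0.5 N).
It fails at once if another thing on the worktop is shifted by more than 20 mm (distance of any of bell, cocoa_tin, ribbon_spool, timer, label_block, mini_box from where it was at the start of the episode above 0.02 m).
It also fails if it takes over 72 s, if anything falls off the work surface, if the arm or the gripper's body presses on something with over 40 N, if the wrist force passes 120 N, or if a joint passes its speed limit or range.

ROBOT

A 6-joint arm with a two-finger parallel gripper is mounted at the origin on a cart in front of the work surface, level with it; the furniture and walls round the work are solid. World frame = base frame: x ahead of the robot, y to its left, z up, the work surface at z = 0. Lengths are in mm, angles in rad, forces in N, time in s.
With the tool pointing down it reaches from about 400 to 925 mm from the base axis. Payload 12.5 kg.
Tool frame: the origin (TCP) lies midway between the tips of the shut fingers; the grasp point (between the pads) lies 19 mm behind it (env.pinch_z is the z of the grasp point in the tool frame, in mm); z points along the fingers, y is the line along which they close (so a half turn about z gives the same grasp; the last joint's range is limited). The gripper opens to 95 mm and grips with 3 to 60 N. Pads are 20 mm wide; open, the fingers measure 119 mm over their backs; the gripper's body (75 mm by 180 mm) begins 59 mm behind the grasp point.
Start: joints at [-1.254, 0.491, 1.559, -0, 1.092, -0.106], TCP at [256.472, -569.976, 178.761] pointing down, gripper open.
Joint ranges: [-3.1, 3.1], [-0.84, 2.19], [0.05, 2.79], [-1.13, 4.28], [0.06, 2.93], [-2.69, 2.69]. Speed limits (rad/s): [2.22, 2.22, 2.79, 3.14, 3.14, 3.14].

INTERFACE

Orientations are given as [roll, pitch, yaw] about the fixed x, y, z axes, in that order (R = Rz(yaw) Ry(pitch) Rx(roll)).
In Python, from cell import env, eyes gives the robot as it stands.
- The arm moves only by the shell command python3 -m inch 'ROWS'. ROWS is JSON, a list of rows, each a list of 3 entries, a list of its own where there are three numbers: the shift along the tool's x, y, z in units of 60 mm (1.0 is 60 mm), then the turn about the tool's z in units of 5 degrees (1.0 is 5 degrees), then the closure, from -1 (fully open) to 1 (shut). In form: [[[tx, ty, tz], turn, claw], ...]. A call has exactly 10 rows; each row shifts and turns the commanded pose from where the row before left it, along the tool's axes as they then stand; what a row does not reach is not made up. A row lasts 1/8 s, in which the tool goes at most 62.5 mm and 10.7 degrees, less where a joint would pass 70% of its speed; a pose out of reach is approached as far as the arm can. A call is refused whole if a number of a shift passes 1 or a number of a turn 1, either way. A call with a gripper value outside its range is refused whole. The fingers move at their own pace and stop on an object; the grip force is fixed at half the most. Time passes only in rows, so rows that do not move let the fingers close, or fill a call up. It gives the time, the measured TCP pose, the force, the opening and the grip force at its end, in the units of the state.
- env.state(): the state, without advancing time (a new reading comes with each control period).
- eyes.read_camera(name): name is "side" or "top" or "wrist"; returns a dict with "pixels" (480x640x3 uint8, red, green, blue), "fx", "fy", "cx", "cy" (pixels), "extrinsics" (4x4, takes a point from world to camera coordinates). Camera axes: x right, y down, z forward; pixel columns grow to the right and rows downward; lengths in mm; the calibration is good to about 2 mm. A picture is of the moment at which its call begins. There is no depth.
- env.job_done(): hands the job in; it is judged then, once.
Trained networks look in a picture, given as the dict that the camera call returned (one of the last four; its "shot" number tells which), for a name from the list of things; names that differ only in an ending like _2 or _b are one class to them, and where a whole thing is asked for, a point or a joint stands for the part that bears it (a point fixed in the world has none). Each returns a list of dicts, best first, with "score" (0 to 1); they miss things now and then, are a little off and sometimes report something else, mostly with a low value. They report only what shows in the picture. A call takes as long as a camera call.
- eyes.boxes_of(name, picture): "centre" ([row, column] in pixels, amid what is visible of it).
- eyes.cut_out(name, picture): "mask" (480x640 bool, what is visible of it) and "centre" ([row, column] in pixels, amid what is visible of it).
- eyes.spot_point(name, picture): "centre" ([row, column] in pixels: a listed point, or the origin of a listed thing).
The state is a dict: "t": time; "joints": joint angles; "qvel": joint speeds; "tau": joint torques, N m; "eef_pos": TCP position; "tcp_rot": TCP orientation; "ft_force": force on the tool from outside, world axes, zero at the start; "moment": the same for the moment, N m; "opening": opening from 0.0 (shut) to 1.0 (fully open); "grip_force": force on a finger pad.
Only numpy, scipy, OpenCV 4.12 (cv2) and the standard library are available. Lean on these libraries where they do the work, as an engineer would, in place of code of your own. Each camera call takes 0.05 s, during which the arm holds its last target. There are 200 camera calls.

## Working session

There is one attempt and no reset: what is moved stays moved. The work goes in short steps, Python scripts to look and compute and a shell command to move; the robot and the scene stay as the last step left them, time stands still between calls to the robot, and variables do not carry over. Pictures are saved under pics/ and viewed, at most 13 in all, crops included, and the job is handed in when it is done.

```bash
ls; mkdir -p pics; cat > h.py <<'E'
import numpy as np, cv2
from cell import env, eyes
def tri(obs):
    # obs: list of (pic,[row,col]) -> world point, residual px
    A=[]
    for p,(r,c) in obs:
        E=np.array(p["extrinsics"]); u=(c-p["cx"])/p["fx"]; v=(r-p["cy"])/p["fy"]
        A+= [u*E[2]-E[0], v*E[2]-E[1]]
    A=np.array(A); X=np.linalg.lstsq(A[:,:3],-A[:,3],rcond=None)[0]
    return X,[np.round(np.array(proj(p,X))-rc,1) for p,rc in obs]
def proj(p,X):
    E=np.array(p["extrinsics"]); q=E[:3,:3]@np.array(X)+E[:3,3]
    return [p["fy"]*q[1]/q[2]+p["cy"], p["fx"]*q[0]/q[2]+p["cx"]]
def onz(p,rc,z):
    E=np.array(p["extrinsics"]); R=E[:3,:3]; o=-R.T@E[:3,3]
    d=R.T@np.array([(rc[1]-p["cx"])/p["fx"],(rc[0]-p["cy"])/p["fy"],1]); return o+d*(z-o[2])/d[2]
def save(p,name): cv2.imwrite("pics/"+name,cv2.cvtColor(p["pixels"],cv2.COLOR_RGB2BGR))
E
python3 - <<'E'
from h import *
s=env.state(); print({k:np.round(v,3).tolist() for k,v in s.items()}, env.pinch_z)
P={n:eyes.read_camera(n) for n in ("side","top","wrist")}
for n,p in P.items():
    E=np.array(p["extrinsics"]); print(n,p["fx"],"cam at",np.round(-E[:3,:3].T@E[:3,3]),"fwd",np.round(E[2,:3],2)); save(p,n+"0.png")
for t in ["cabinet","catch","flap_hinge","eye_foot","hook_pole","hook_tip","pole_rest","vent_flap"]:
    for n,p in P.items():
        r=eyes.spot_point(t,p) if t!="vent_flap" else eyes.boxes_of(t,p)
        print(t,n,[(np.round(q["centre"],1).tolist(),round(q["score"],2)) for q in r[:2]])
E
```

```text
pics
{'t': 0.0, 'joints': [-1.254, 0.492, 1.559, -0.0, 1.092, -0.106], 'qvel': [-0.001, -0.001, 0.0, 0.0, 0.002, 0.001], 'tau': [-0.001, -61.265, -25.818, 0.069, 0.048, -0.0], 'eef_pos': [256.358, -569.691, 178.15], 'tcp_rot': [-3.14, -0.0, 0.423], 'ft_force': [0.143, 0.237, -0.417], 'moment': [0.019, 0.022, 0.002], 'grip_force': 0.0, 'opening': 0.996} -18.8
side 586.2764843144533 cam at [ 499. 1022.  924.] fwd [ 0.05 -0.81 -0.59]
top 510.99350533412786 cam at [ 416.  -56. 1563.] fwd [ 0.1   0.06 -0.99]
wrist 334.71571072563165 cam at [ 333. -535.  384.] fwd [-0.27 -0.12 -0.95]
cabinet side [([257.7, 282.4], 0.9)]
cabinet top []
cabinet wrist []
catch side [([143.3, 300.6], 0.83)]
catch top [([210.6, 380.1], 0.68), ([283.2, 372.0], 0.51)]
catch wrist []
flap_hinge side [([207.8, 300.4], 0.7)]
flap_hinge top [([218.0, 379.8], 0.9)]
flap_hinge wrist []
eye_foot side []
eye_foot top [([208.5, 377.4], 0.75)]
eye_foot wrist []
hook_pole side [([391.4, 364.9], 0.94), ([254.0, 282.3], 0.4)]
hook_pole top [([272.3, 222.1], 0.75)]
hook_pole wrist []
hook_tip side [([407.0, 279.0], 0.88)]
hook_tip top [([226.3, 218.4], 0.66), ([205.6, 380.9], 0.23)]
hook_tip wrist []
pole_rest side [([409.4, 354.5], 0.78)]
pole_rest top [([270.7, 225.6], 0.9)]
pole_rest wrist []
vent_flap side [([189.3, 301.1], 0.46)]
vent_flap top [([218.2, 378.0], 0.63)]
vent_flap wrist []
```

```bash
python3 - <<'E'
from h import *
a=cv2.imread("pics/side0.png"); b=cv2.imread("pics/top0.png")
cv2.imwrite("pics/both.png",np.hstack([a[60:480,180:580],cv2.resize(b[130:340,180:480],(0,0),fx=1.333,fy=2)[:, :400]]))
P={n:eyes.read_camera(n) for n in ("side","top")}
for t in ["catch","flap_hinge","hook_pole","hook_tip","pole_rest"]:
    o=[(P[n],eyes.spot_point(t,P[n])) for n in P]
    o=[(p,r[0]["centre"]) for p,r in o if r]
    if len(o)==2: X,r=tri(o); print(t,X.round(1),r)
# cabinet
r=eyes.spot_point("cabinet",P["side"])[0]["centre"]; print("cab z0",onz(P["side"],r,0).round(1))
for t in ["bell","cocoa_tin","ribbon_spool","timer","label_block","mini_box"]:
    for n in P:
        q=eyes.boxes_of(t,P[n])
        if q: print(t,n,onz(P[n],q[0]["centre"],20).round(),round(q[0]["score"],2))
E
```

```text
catch [ 586.7 -162.4   -3. ] [array([ -4.8, -23.9]), array([20.4, -1.4])]
flap_hinge [ 602.6 -143.8  148.5] [array([-0.2, -1.7]), array([1.4, 0. ])]
hook_pole [461.7 306.   43.3] [array([-0.1, -0.9]), array([ 0.6, -0. ])]
hook_tip [618.7 328.6  22.2] [array([0.1, 0.8]), array([-0.5, -0. ])]
pole_rest [ 4.726e+02  3.169e+02 -2.000e-01] [array([-0.1, -0.9]), array([ 0.5, -0. ])]
cab z0 [ 658.5 -162.8   -0. ]
bell side [491.   2.  20.] 0.89
bell top [487.  -2.  20.] 0.69
cocoa_tin side [ 509. -264.   20.] 0.68
cocoa_tin top [ 512. -238.   20.] 0.7
ribbon_spool top [ 427. -130.   20.] 0.64
timer side [ 418. -293.   20.] 0.92
timer top [ 400. -295.   20.] 0.62
label_block side [ 516. -130.   20.] 0.68
label_block top [ 522. -141.   20.] 0.69
mini_box side [712. 277.  20.] 0.61
mini_box top [692. 280.  20.] 0.6
```

View pics/both.png

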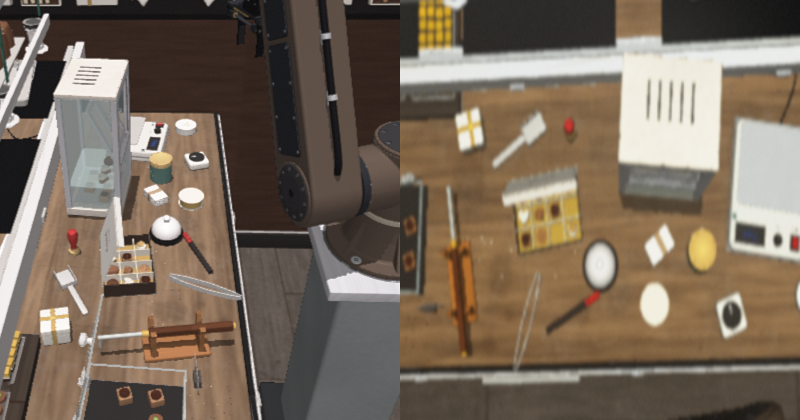

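```bash
cat >> h.py <<'E'
def plan(wps, start=None):
    # wps: list of (pos, yaw or None, rows); prints rows in tool axes/units (tool pointing down)
    s=env.state(); p=np.array(s["eef_pos"]); y=s["tcp_rot"][2]
    if start is not None: p,y=np.array(start[0],float),start[1]
    for q,yt,n in wps:
        d=(np.array(q)-p)/n
        dy=0 if yt is None else ((yt-y+np.pi)%(2*np.pi)-np.pi if abs(yt)<=np.pi*.99 else yt-y)
        for i in range(n):
            c,sn=np.cos(y),np.sin(y); t=np.array([c*d[0]+sn*d[1], sn*d[0]-c*d[1], -d[2]])/60
            print([t.round(3).tolist(), round(float(-np.degrees(dy/n)/5),3)]); y+=dy/n
        p=np.array(q,float); print('--')
def st():
    s=env.state(); print({k:np.round(s[k],2).tolist() for k in("t","eef_pos","tcp_rot","ft_force","opening","grip_force")})
E
python3 - <<'E'
from h import *
y0=.423;d=np.radians(5)
plan([((400,-330,240),y0+10*d,10),((470,0,240),y0+20*d,10),((462,300,200),y0+30*d,10)])
E
```

```text
[[0.382, -0.267, -0.102], -1.0]
[[0.404, -0.232, -0.102], -1.0]
[[0.423, -0.196, -0.102], -1.0]
[[0.438, -0.159, -0.102], -1.0]
[[0.45, -0.12, -0.102], -1.0]
[[0.459, -0.08, -0.102], -1.0]
[[0.464, -0.04, -0.102], -1.0]
[[0.466, 0.001, -0.102], -1.0]
[[0.464, 0.042, -0.102], -1.0]
[[0.459, 0.082, -0.102], -1.0]
--
[[0.561, -0.037, -0.0], -1.0]
[[0.562, 0.012, -0.0], -1.0]
[[0.559, 0.061, -0.0], -1.0]
[[0.552, 0.109, -0.0], -1.0]
[[0.54, 0.157, -0.0], -1.0]
[[0.524, 0.203, -0.0], -1.0]
[[0.504, 0.248, -0.0], -1.0]
[[0.481, 0.291, -0.0], -1.0]
[[0.454, 0.332, -0.0], -1.0]
[[0.423, 0.37, -0.0], -1.0]
--
[[0.421, 0.27, 0.067], -1.0]
[[0.396, 0.306, 0.067], -1.0]
[[0.368, 0.339, 0.067], -1.0]
[[0.337, 0.37, 0.067], -1.0]
[[0.303, 0.398, 0.067], -1.0]
[[0.267, 0.423, 0.067], -1.0]
[[0.229, 0.445, 0.067], -1.0]
[[0.19, 0.463, 0.067], -1.0]
[[0.149, 0.478, 0.067], -1.0]
[[0.106, 0.489, 0.067], -1.0]
--
```

```bash
python3 -m inch '[[[0.38,-0.27,-0.1],-1,-1],[[0.4,-0.23,-0.1],-1,-1],[[0.42,-0.2,-0.1],-1,-1],[[0.44,-0.16,-0.1],-1,-1],[[0.45,-0.12,-0.1],-1,-1],[[0.46,-0.08,-0.1],-1,-1],[[0.46,-0.04,-0.1],-1,-1],[[0.47,0,-0.1],-1,-1],[[0.46,0.04,-0.1],-1,-1],[[0.46,0.08,-0.1],-1,-1]]'
python3 -m inch '[[[0.56,-0.04,0],-1,-1],[[0.56,0.01,0],-1,-1],[[0.56,0.06,0],-1,-1],[[0.55,0.11,0],-1,-1],[[0.54,0.16,0],-1,-1],[[0.52,0.2,0],-1,-1],[[0.5,0.25,0],-1,-1],[[0.48,0.29,0],-1,-1],[[0.45,0.33,0],-1,-1],[[0.42,0.37,0],-1,-1]]'
python3 -m inch '[[[0.42,0.27,0.07],-1,-1],[[0.4,0.31,0.07],-1,-1],[[0.37,0.34,0.07],-1,-1],[[0.34,0.37,0.07],-1,-1],[[0.3,0.4,0.07],-1,-1],[[0.27,0.42,0.07],-1,-1],[[0.23,0.44,0.07],-1,-1],[[0.19,0.46,0.07],-1,-1],[[0.15,0.48,0.07],-1,-1],[[0.1,0.49,0.07],-1,-1]]'
python3 - <<'E'
from h import *
st()
P={n:eyes.read_camera(n) for n in ("wrist","side","top")}
save(P["wrist"],"w1.png")
for t in ["hook_pole","hook_tip","pole_rest"]:
    o=[]
    for n in P:
        r=eyes.spot_point(t,P[n])
        if r: o.append((P[n],r[0]["centre"])); print(t,n,np.round(r[0]["centre"]),round(r[0]["score"],2))
    if len(o)>1: X,r=tri(o); print(t,X.round(1),np.round(r,1).tolist())
    if o: print("plane",onz(o[0][0],o[0][1],{"hook_pole":49,"hook_tip":20.5,"pole_rest":0}[t]).round(1))
E
```

```text
t: 3.85
eef_pos: [399.5, -329.1, 239.0]
tcp_rot: [3.141, 0.0, 1.298]
ft_force: [0.1, -0.5, 0.6]
opening: 1.0
grip_force: 0.0
t: 5.1
eef_pos: [469.1, 0.1, 238.9]
tcp_rot: [3.141, 0.0, 2.171]
ft_force: [-0.3, -0.3, -0.2]
opening: 1.004
grip_force: 0.0
t: 6.35
eef_pos: [460.9, 300.3, 196.6]
tcp_rot: [3.142, 0.0, 3.044]
ft_force: [-0.5, 0.2, 0.6]
opening: 1.001
grip_force: 0.0
{'t': 6.35, 'eef_pos': [460.89, 300.31, 196.65], 'tcp_rot': [3.14, 0.0, 3.04], 'ft_force': [-0.53, 0.24, 0.59], 'opening': 1.0, 'grip_force': 0.0}
hook_pole wrist [226. 329.] 0.68
hook_pole side [389. 363.] 0.67
hook_pole [463.4 310.6  55.2] [[-2.5, 0.6], [-0.6, -1.3]]
plane [467.6 309.7  49. ]
hook_tip wrist [328. 355.] 0.64
hook_tip side [407. 279.] 0.91
hook_tip top [223. 218.] 0.7
hook_tip [616.4 331.3  20.5] [[0.9, 0.3], [0.3, -0.1], [0.4, 0.3]]
plane [615.  331.1  20.5]
pole_rest wrist [217. 329.] 0.86
pole_rest side [408. 356.] 0.7
pole_rest top [272. 225.] 0.62
pole_rest [470.1 313.4   1.7] [[0.7, 1.6], [-0.1, 1.0], [-0.3, 0.6]]
plane [469.4 311.6   0. ]
```

View pics/w1.png

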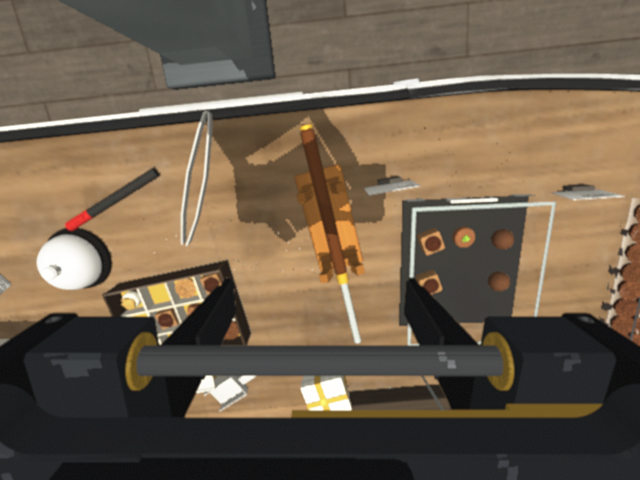

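```bash
python3 - <<'E'
from h import *
p=eyes.read_camera("wrist"); 
m=eyes.cut_out("hook_pole",p)[0]["mask"]; r,c=np.nonzero(m); print(len(r))
pts=np.array([onz(p,(a,b),49)[:2] for a,b in zip(r,c)]); mu=pts.mean(0)
u,s,v=np.linalg.svd(pts-mu,full_matrices=0); d=v[0]*np.sign(v[0][0]); al=(pts-mu)@d
print(mu.round(1),"yaw",np.arctan2(d[1],d[0]),"ends",(mu+d*al.min()).round(1),(mu+d*al.max()).round(1),al.max()-al.min())
f=(mu+d*al.max()); b=(mu+d*al.min())
print("origin from butt",(b+115*d*0+100*d).round(1),"from front",(f-153*d).round(1))
R=eyes.cut_out("pole_rest",p)[0]["mask"]; r,c=np.nonzero(R)
q=np.array([onz(p,(a,b),10)[:2] for a,b in zip(r,c)]); print("rest box z10",cv2.minAreaRect(q.astype(np.float32)))
E
```

```text
2638
[463.8 310. ] yaw 0.13948804377297558 ends [361.8 295.7] [617.9 331.7] 258.60589361460467
origin from butt [460.8 309.6] from front [466.4 310.4]
rest box z10 ((478.60784912109375, 311.7325744628906), (139.27603149414062, 59.327537536621094), 8.839654922485352)
```

```bash
python3 - <<'E'
from h import *
plan([((467,310.4,70),3.281,10)])
E
```

```text
[[-0.008, 0.02, 0.211], -0.276]
[[-0.009, 0.02, 0.211], -0.276]
[[-0.009, 0.019, 0.211], -0.276]
[[-0.009, 0.019, 0.211], -0.276]
[[-0.01, 0.019, 0.211], -0.276]
[[-0.01, 0.019, 0.211], -0.276]
[[-0.011, 0.018, 0.211], -0.276]
[[-0.011, 0.018, 0.211], -0.276]
[[-0.012, 0.018, 0.211], -0.276]
[[-0.012, 0.018, 0.211], -0.276]
--
```

```bash
python3 -m inch '[[[-0.01,0.02,0.21],-0.28,-1],[[-0.01,0.02,0.21],-0.28,-1],[[-0.01,0.02,0.21],-0.28,-1],[[-0.01,0.02,0.21],-0.28,-1],[[-0.01,0.02,0.21],-0.27,-1],[[-0.01,0.02,0.21],-0.28,-1],[[-0.01,0.02,0.21],-0.28,-1],[[-0.01,0.02,0.21],-0.27,-1],[[-0.01,0.02,0.21],-0.28,-1],[[-0.01,0.02,0.21],-0.27,-1]]'
python3 - <<'E'
from h import *
p=eyes.read_camera("wrist"); save(p,"w2.png"); s=env.state()
m=eyes.cut_out("hook_pole",p)[0]["mask"]; r,c=np.nonzero(m)
pts=np.array([onz(p,(a,b),49)[:2] for a,b in zip(r,c)]); mu=pts.mean(0)
u,S,v=np.linalg.svd(pts-mu,full_matrices=0); d=v[0]*np.sign(v[0][0]); al=(pts-mu)@d
print(mu.round(1),"yaw",np.arctan2(d[1],d[0]),(mu+d*al.min()).round(1),(mu+d*al.max()).round(1))
e=np.array(s["eef_pos"][:2])-mu; print("tcp across",d[0]*e[1]-d[1]*e[0], s["eef_pos"],s["tcp_rot"][2]-np.pi)
for t in("hook_pole","pole_rest"):
  for q in eyes.spot_point(t,p)[:1]: print(t,onz(p,q["centre"],49 if t=="hook_pole" else 0).round(1))
E
```

```text
t: 8.35
eef_pos: [466.9, 311.4, 69.9]
tcp_rot: [-3.141, 0.0, -2.999]
ft_force: [-0.1, -0.5, 0.0]
opening: 1.001
grip_force: 0.0
[447.8 307.9] yaw 0.13755280615619386 [361.9 296. ] [598.1 328.7]
tcp across 0.646543998037314 [466.32590215 311.12423746  68.44254961] -6.139678261171941
pole_rest [467.9 308.4   0. ]
```

View pics/w2.png

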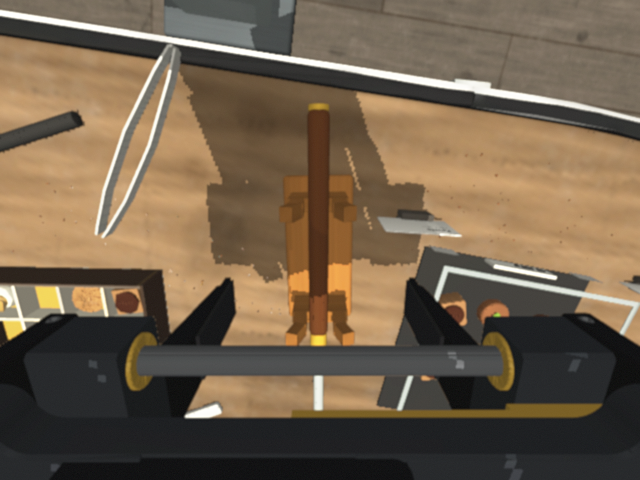

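```bash
python3 - <<'E'
from h import *
p=eyes.read_camera("wrist")
a,b=[onz(p,(r,318),70) for r in(205,333)]; print(a.round(1),b.round(1),((a+b)/2).round(1),np.linalg.norm(a-b))
print(proj(p,[467,311,30]), proj(p,[467,311,49]))
E
```

```text
[422.3 304.3  70. ] [512.9 316.9  70. ] [467.6 310.6  70. ] 91.47995930257127
[np.float64(252.64394696671798), np.float64(318.8376069046458)] [np.float64(261.16640849433196), np.float64(318.7746129755295)]
```

```bash
python3 -m inch '[[[0,0.005,0.22],0,-1],[[0,0.005,0.22],0,-1],[[0,0,0.2],0,-1],[[0,0,0],0,-1],[[0,0,0],0,1],[[0,0,0],0,1],[[0,0,0],0,1],[[0,0,0],0,1],[[0,0,0],0,1],[[0,0,0],0,1]]'
```

```text
t: 9.85
eef_pos: [466.8, 311.8, 32.3]
tcp_rot: [-3.142, -0.0, -3.001]
ft_force: [0.2, -0.5, -0.4]
opening: 0.423
grip_force: 0.0
```

```bash
python3 -m inch '[[[0,-0.01,0.02],0,1],[[0,0,0],0,1],[[0,0,0],0,1],[[0,0,0],0,1],[[0,0,0],0,1],[[0,0,0],0,1],[[0,0,0],0,1],[[0,0,0],0,1],[[0,0,0],0,1],[[0,0,-0.1],0,1]]'
python3 -m inch '[[[0,0,-0.3],0,1],[[0,0,-0.6],0,1],[[0,0,-0.6],0,1],[[0,0,-0.6],0,1],[[0,0,-0.6],0,1],[[0,0,-0.3],0,1],[[0,0,-0.3],0,1],[[0,0,0],0,1],[[0,0,0],0,1],[[0,0,0],0,1]]'
python3 - <<'E'
from h import *
st(); 
E
```

```text
t: 11.1
eef_pos: [466.7, 311.2, 37.0]
tcp_rot: [-3.141, -0.001, -3.001]
ft_force: [-0.3, -0.3, 0.1]
opening: 0.006
grip_force: 0.0
t: 12.35
eef_pos: [466.6, 311.2, 234.3]
tcp_rot: [-3.141, -0.001, -3.001]
ft_force: [-0.5, -0.6, -0.2]
opening: 0.005
grip_force: 0.0
{'t': 12.35, 'eef_pos': [466.57, 311.16, 234.3], 'tcp_rot': [-3.14, -0.0, -3.0], 'ft_force': [-0.49, -0.55, -0.19], 'opening': 0.0, 'grip_force': 0.0}
```

```bash
python3 - <<'E'
from h import *
P={n:eyes.read_camera(n) for n in ("wrist","side")}
a=P["side"]["pixels"][300:480,230:430]; a=cv2.resize(a,(533,480))
cv2.imwrite("pics/b2.png",cv2.cvtColor(cv2.resize(np.hstack([P["wrist"]["pixels"],a]),(800,328)),cv2.COLOR_RGB2BGR))
E
```

```text
(no output)
```

View pics/b2.png

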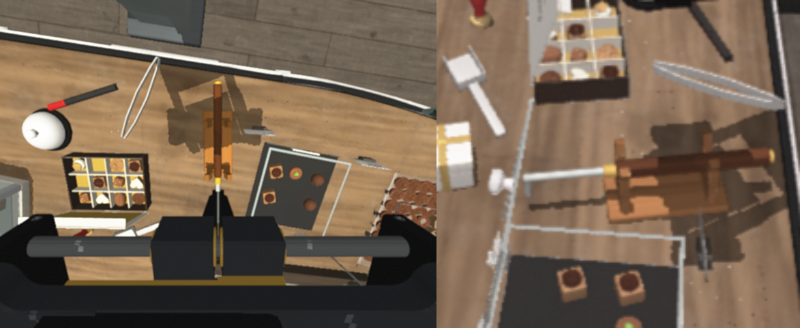

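```bash
python3 - <<'E'
from h import *
P={n:eyes.read_camera(n) for n in ("wrist","side","top")}; s=env.state(); e=np.array(s["eef_pos"])
out=[]
for n in("wrist","side"):
    im=P[n]["pixels"].copy()
    for z,col in((0,(255,0,0)),(18.8,(0,255,0))):
        r,c=proj(P[n],e+[0,0,z]); print(n,z,r,c); im[int(round(r)),int(round(c))-1:int(round(c))+2]=col
    r,c=map(int,(r,c)); k=100 if n=="wrist" else 60; 
    out.append(cv2.resize(im[r-k:r+k,c-k:c+k],(390,390),interpolation=cv2.INTER_NEAREST))
cv2.imwrite("pics/b3.png",cv2.cvtColor(np.hstack(out),cv2.COLOR_RGB2BGR))
for t in("hook_pole","hook_tip","pole_rest"):
    o=[(P[n],q[0]["centre"]) for n in P if (q:=eyes.spot_point(t,P[n]))]
    if len(o)>1: X,r=tri(o); print(t,len(o),X.round(1),np.round(r,1).tolist())
E
```

```text
wrist 0 272.7050977828758 319.23033976530394
wrist 18.8 284.4908165235435 319.1837018290266
side 0 318.2848996629422 362.36524308232066
side 18.8 310.0266807869386 362.697624878297
hook_pole 3 [462.2 309.3  50.2] [[-3.3, -3.3], [0.1, -1.2], [-0.3, -1.5]]
hook_tip 2 [618.4 329.5  18.3] [[-0.1, -0.8], [0.5, 0.0]]
pole_rest 3 [547.4 314.3  29.1] [[60.7, -4.4], [5.6, 78.4], [-22.0, -3.5]]
```

View pics/b3.png

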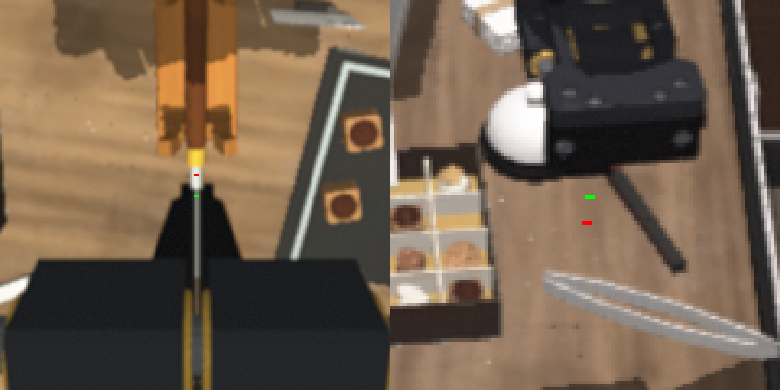

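```bash
python3 -m inch '[[[0,0,0.23],0,-1],[[0,0,0.23],0,-1],[[0,0,0.23],0,-1],[[0,0,0.23],0,-1],[[0,0,0.23],0,-1],[[0,0,0.23],0,-1],[[0,0,0.23],0,-1],[[0,0,0.23],0,-1],[[0,0,0.23],0,-1],[[0,0,0.23],0,-1]]'
python3 -m inch '[[[0,0,0.3],0,-1],[[0,0,0.3],0,-1],[[0,0,0.3],0,-1],[[0,0,0.2],0,-1],[[0,0,0.15],0,-1],[[0,0,0.05],0,-1],[[0,0,0],0,-1],[[0,0,0],0,1],[[0,0,0],0,1],[[0,0,0],0,1]]'
python3 - <<'E'
from h import *
P={n:eyes.read_camera(n) for n in ("wrist","side")}
a=P["side"]["pixels"][280:460,230:470]
cv2.imwrite("pics/b4.png",cv2.cvtColor(np.hstack([cv2.resize(P["wrist"]["pixels"][60:420,140:500],(400,400)),cv2.resize(a,(400,300))[:, :]][:1]+[cv2.copyMakeBorder(cv2.resize(a,(400,300)),0,100,0,0,0)]),cv2.COLOR_RGB2BGR))
E
```

```text
t: 14.3
eef_pos: [466.9, 311.3, 96.2]
tcp_rot: [-3.142, 0.0, -3.001]
ft_force: [1.0, 0.1, 0.1]
opening: 0.978
grip_force: 0.0
t: 15.55
eef_pos: [466.9, 311.3, 19.3]
tcp_rot: [3.142, 0.0, -3.001]
ft_force: [-0.3, -0.1, 0.5]
opening: 0.744
grip_force: 0.0
```

View pics/b4.png

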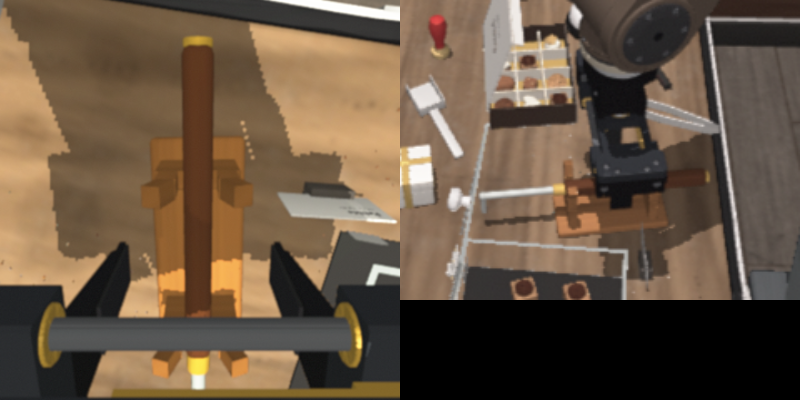

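```bash
python3 -m inch '[[[0,0,0],0,1],[[0,0,0],0,1],[[0,0,0],0,1],[[0,0,0],0,1],[[0,0,0],0,1],[[0,0,0],0,1],[[0,0,0],0,1],[[0,0,0],0,1],[[0,0,0],0,1],[[0,0,0],0,1]]'
```

```text
t: 16.9
eef_pos: [466.9, 311.3, 19.1]
tcp_rot: [-3.142, 0.0, -3.001]
ft_force: [-0.4, -0.1, -0.0]
opening: 0.138
grip_force: 30.0
```

```bash
python3 -m inch '[[[0,0,-0.1],0,1],[[0,0,-0.3],0,1],[[0,0,-0.5],0,1],[[0,0,-0.6],0,1],[[0,0,-0.6],0,1],[[0,0,-0.6],0,1],[[0,0,-0.6],0,1],[[0,0,-0.6],0,1],[[0,0,-0.6],0,1],[[0,0,-0.3],0,1]]'
python3 - <<'E'
from h import *
st()
P={n:eyes.read_camera(n) for n in ("side","top")}
a=P["side"]["pixels"][90:290,220:340]; b=P["top"]["pixels"][130:240,330:440]
cv2.imwrite("pics/b5.png",cv2.cvtColor(np.hstack([cv2.resize(a,(345,575),interpolation=3),cv2.resize(b,(450,575),interpolation=3)]),cv2.COLOR_RGB2BGR))
for t in("eye_foot","flap_hinge","catch","cabinet","hook_tip","hook_pole"):
  for n in P:
    q=eyes.spot_point(t,P[n]); print(t,n,[(np.round(x["centre"],1).tolist(),round(x["score"],2)) for x in q[:2]])
E
```

```text
t: 18.15
eef_pos: [466.9, 311.3, 309.4]
tcp_rot: [3.141, 0.002, -3.001]
ft_force: [-0.2, -0.6, -1.3]
opening: 0.139
grip_force: 30.0
{'t': 18.15, 'eef_pos': [466.86, 311.33, 309.4], 'tcp_rot': [3.14, 0.0, -3.0], 'ft_force': [-0.16, -0.6, -1.32], 'opening': 0.14, 'grip_force': 29.96}
eye_foot side [([175.2, 287.4], 0.66)]
eye_foot top [([287.0, 426.5], 0.74)]
flap_hinge side [([209.8, 300.7], 0.69)]
flap_hinge top [([252.0, 404.5], 0.19)]
catch side [([147.8, 299.0], 0.94)]
catch top [([210.7, 379.5], 0.78)]
cabinet side [([254.4, 282.5], 0.93)]
cabinet top [([282.3, 370.8], 0.34)]
hook_tip side [([287.3, 269.1], 0.97), ([259.2, 334.0], 0.63)]
hook_tip top [([207.8, 190.7], 0.47)]
hook_pole side [([270.3, 366.9], 0.6)]
hook_pole top [([283.8, 370.9], 0.68)]
```

View pics/b5.png

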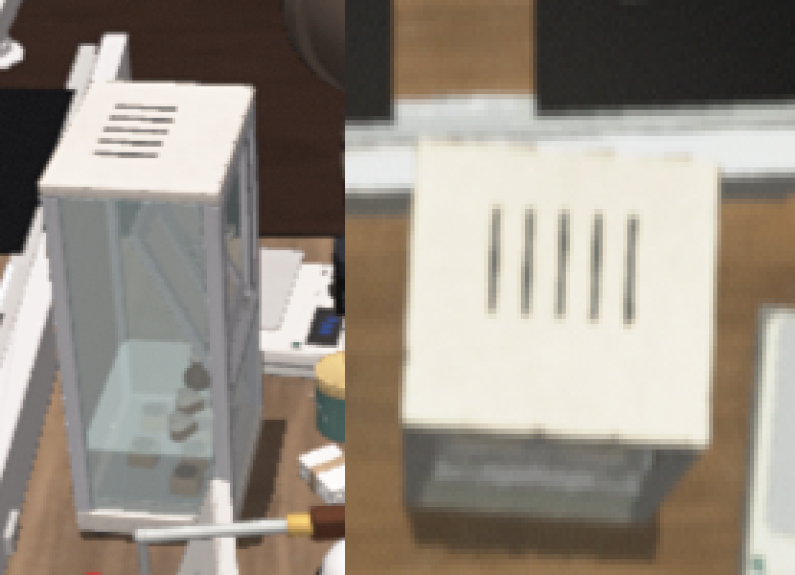

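```bash
cat > cab.py <<'E'
from h import *
from scipy.optimize import least_squares
P={n:eyes.read_camera(n) for n in("side","top")}
T={"fl":(211.3,344.2),"fr":(214.8,419.2),"bl":(157.4,347.8),"br":(160,421.7)}
S={"fl":(157.8,297.2),"fr":(119.6,308.7),"bl":(156.1,233.9),"br":(118.5,253.7)}
for k in T: X,r=tri([(P["top"],T[k]),(P["side"],S[k])]); print(k,X.round(1),np.round(r,1).tolist())
C={"fl":(-1,1),"fr":(-1,-1),"bl":(1,1),"br":(1,-1)}
def res(v):
    o=[];c,s=np.cos(v[2]),np.sin(v[2])
    for k,(a,b) in C.items():
        x,y=a*v[3],b*v[4]; X=[v[0]+c*x-s*y,v[1]+s*x+c*y,v[5]]
        for n,D in(("top",T),("side",S)): o+=list(np.subtract(proj(P[n],X),D[k]))
    return o+[(v[3]-67.5)/3,(v[4]-90)/3,(v[5]-340)/2]
f=least_squares(res,[655,-160,-.1,67.5,90,340]); print(f.x.round(3),np.round(f.fun,1)); x=f.x
def w(p): c,s=np.cos(x[2]),np.sin(x[2]); return np.array([x[0]+c*p[0]-s*p[1],x[1]+s*p[0]+c*p[1],p[2]])
H=w((-57.5,0,155)); print("hinge",H.round(1),[np.round(proj(P[n],H),1).tolist() for n in P]); print("catch",[np.round(proj(P[n],w((-57.5,0,314))),1).tolist() for n in P])
for th in(.4,.45,.5,.55,.6,.65):
    def fl(a,b,y): return w((-57.5+b*np.sin(th)-a*np.cos(th),y,155+b*np.cos(th)+a*np.sin(th)))
    e=fl(11,85,0); tl=fl(4,150,71); ft=fl(4,150,-71); print(th,"eye",e.round(),np.round(proj(P["side"],e),1),"topL in b5",np.round((np.array(proj(P["side"],tl))[::-1]-[220,90])*2.875),"topR",np.round((np.array(proj(P["side"],ft))[::-1]-[220,90])*2.875), "ring0",fl(35,85,0).round())
E
python3 cab.py
```

```text
fl [598.  -57.4 334.8] [[-0.3, -0.0], [0.0, 0.3]]
fr [ 583.9 -236.2  337.7] [[-0.3, -0.0], [0.0, 0.3]]
bl [732.7 -69.7 331.1] [[-0.6, -0.1], [0.1, 0.7]]
br [ 716.2 -248.2  334.8] [[0.4, 0.0], [-0.1, -0.4]]
[ 6.57448e+02 -1.52110e+02 -8.20000e-02  6.67320e+01  9.03510e+01
  3.36312e+02] [-0.5 -0.3 -0.4  0.1 -0.1  0.1  0.5  0.5 -0.6 -0.9 -1.6  0.9  0.1 -0.1
 -0.6 -0.6 -0.3  0.1 -1.8]
hinge [ 600.1 -147.4  155. ] [[206.3, 302.1], [218.9, 377.0]]
catch [[146.6, 299.8], [210.3, 380.9]]
0.4 eye [ 623. -149.  238.] [175.8 291.1] topL in b5 [144. 227.] topR [177. 141.] ring0 [ 601. -147.  247.]
0.45 eye [ 627. -150.  236.] [176.2 289.4] topL in b5 [136. 229.] topR [169. 143.] ring0 [ 606. -148.  247.]
0.5 eye [ 631. -150.  235.] [176.7 287.7] topL in b5 [127. 233.] topR [161. 147.] ring0 [ 610. -148.  246.]
0.55 eye [ 635. -150.  233.] [177.2 286. ] topL in b5 [119. 236.] topR [154. 150.] ring0 [ 615. -149.  246.]
0.6 eye [ 639. -151.  231.] [177.8 284.4] topL in b5 [111. 241.] topR [146. 154.] ring0 [ 619. -149.  245.]
0.65 eye [ 643. -151.  229.] [178.5 282.9] topL in b5 [103. 245.] topR [139. 158.] ring0 [ 624. -149.  244.]
```

```bash
python3 - <<'E'
from h import *
d=np.radians(5)
plan([((450,50,315),-3.001-9*d,9),((430,-214,315),-3.001-15.4*d+2*np.pi,9)])
E
```

```text
[[0.099, -0.475, -0.015], 1.0]
[[0.057, -0.482, -0.015], 1.0]
[[0.015, -0.485, -0.015], 1.0]
[[-0.027, -0.484, -0.015], 1.0]
[[-0.07, -0.48, -0.015], 1.0]
[[-0.111, -0.472, -0.015], 1.0]
[[-0.152, -0.46, -0.015], 1.0]
[[-0.191, -0.446, -0.015], 1.0]
[[-0.23, -0.427, -0.015], 1.0]
--
[[-0.264, -0.413, -0.0], 0.711]
[[-0.289, -0.396, -0.0], 0.711]
[[-0.313, -0.377, -0.0], 0.711]
[[-0.336, -0.357, -0.0], 0.711]
[[-0.358, -0.335, -0.0], 0.711]
[[-0.378, -0.313, -0.0], 0.711]
[[-0.396, -0.289, -0.0], 0.711]
[[-0.414, -0.263, -0.0], 0.711]
[[-0.429, -0.237, -0.0], 0.711]
--
```

```bash
python3 -m inch '[[[0.1,-0.48,-0.02],1,1],[[0.06,-0.48,-0.02],1,1],[[0.02,-0.48,-0.02],1,1],[[-0.03,-0.48,-0.02],1,1],[[-0.07,-0.48,-0.02],1,1],[[-0.11,-0.47,-0.02],1,1],[[-0.15,-0.46,0],1,1],[[-0.19,-0.45,0],1,1],[[-0.23,-0.43,0],1,1],[[-0.26,-0.41,0],0.7,1]]'
python3 -m inch '[[[-0.29,-0.4,0],0.7,1],[[-0.31,-0.38,0],0.7,1],[[-0.34,-0.36,0],0.7,1],[[-0.36,-0.33,0],0.7,1],[[-0.38,-0.31,0],0.7,1],[[-0.4,-0.29,0],0.7,1],[[-0.41,-0.26,0],0.7,1],[[-0.43,-0.24,0],0.7,1],[[0,0,0],0,1],[[0,0,0],0,1]]'
python3 - <<'E'
from h import *
st()
p=eyes.read_camera("wrist"); cv2.imwrite("pics/w5raw.png",p["pixels"])
E_=np.array(p["extrinsics"]); print(np.round(-E_[:3,:3].T@E_[:3,3]),np.round(proj(p,[608,-148,246])))
for t in("eye_foot","flap_hinge","catch"):
  q=eyes.spot_point(t,p); print(t,[(np.round(x["centre"],1).tolist(),round(x["score"],2)) for x in q[:2]])
q=eyes.boxes_of("eye_foot",p);print([(x["centre"],x["score"]) for x in q[:2]])
r,c=map(int,proj(p,[608,-148,246])); r0,c0=max(r-75,0),min(max(c-100,0),440); print(r0,c0)
cv2.imwrite("pics/w5.png",cv2.cvtColor(cv2.resize(p["pixels"][r0:r0+150,c0:c0+200],(800,600),interpolation=3),cv2.COLOR_RGB2BGR))
E
```

```text
t: 20.2
eef_pos: [446.9, 20.1, 314.4]
tcp_rot: [3.141, 0.0, 2.434]
ft_force: [0.1, 0.3, -2.0]
opening: 0.143
grip_force: 30.0
t: 21.45
eef_pos: [430.5, -213.7, 314.3]
tcp_rot: [3.142, -0.0, 1.948]
ft_force: [0.1, 0.4, -1.6]
opening: 0.138
grip_force: 30.0
{'t': 21.45, 'eef_pos': [430.46, -213.75, 314.33], 'tcp_rot': [3.14, -0.0, 1.95], 'ft_force': [0.15, 0.38, -1.57], 'opening': 0.14, 'grip_force': 29.97}
[ 399. -135.  521.] [246. 540.]
eye_foot [([246.9, 548.0], 0.93)]
flap_hinge [([217.1, 481.9], 0.8)]
catch [([272.4, 595.3], 0.88)]
[([234.9, 536.3], 0.69)]
171 439
```

View pics/w5.png

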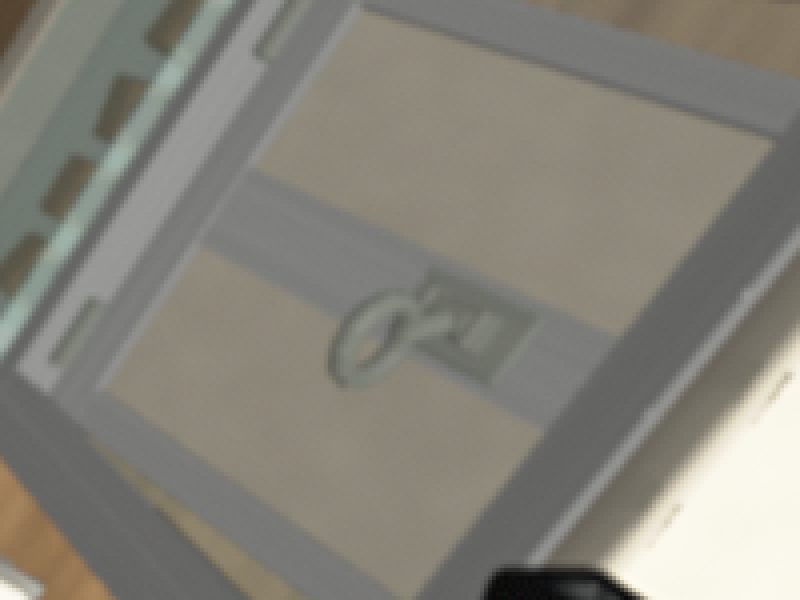

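```bash
python3 - <<'E'
from h import *
from scipy.optimize import least_squares
p=eyes.read_camera("wrist"); sd=eyes.read_camera("side")
def w(a,q): c,s=np.cos(a[2]),np.sin(a[2]); return np.array([a[0]+c*q[0]-s*q[1],a[1]+s*q[0]+c*q[1],q[2]])
def fl(a,th,f,y,b): return w(a,(f*-np.cos(th)+b*np.sin(th),y,155+b*np.cos(th)+f*np.sin(th)))
pr=np.array([600.1,-147.4,-.082])
def model(v):
    a=v[:3];th,ph=v[3:5]
    return [fl(a,th,0,0,0),w(a,(0,0,314)),fl(a,th,11,0,85),fl(a,th,11+24*np.cos(ph),24*np.sin(ph),85)]
ob=[(217.1,481.9),(272.4,595.3),(246.9,548),(256,532)]
def res(v):
    o=[]
    for X,q in zip(model(v),ob): o+=list(np.subtract(proj(p,X),q)/2)
    o+=list(np.subtract(proj(sd,model(v)[2]),(175.2,287.4))/2)
    return o+list((v[:3]-pr)/[2,2,.02])
f=least_squares(res,[*pr,.5,.3]); print(f.x.round(3),(f.fun*2).round(1)); m=model(f.x)
print("eye",m[2].round(1),"ring",m[3].round(1))
for k in(0,.8,-.8):
  v=f.x.copy(); v[4]=k; print(k,np.round(proj(p,model(v)[3]),1))
# measured pole tip in side
for n,P in(("side",sd),):
  q=eyes.spot_point("hook_tip",P); print(q[0]["centre"] if q else None)
s=env.state();al=s["tcp_rot"][2]-np.pi; t=np.array(s["eef_pos"])+[150*np.cos(al),150*np.sin(al),1.5]; print("exp tip",t,proj(sd,t))
E
```

```text
[ 6.00122e+02 -1.46077e+02 -7.50000e-02  4.37000e-01 -4.90000e-01] [ 0.2  1.1 -1.  -0.8  3.4  1.8 -0.5 -1.3  1.2  2.4  0.   1.3  0.7]
eye [ 626.  -148.   236.7] ring [ 606.1 -157.9  245.6]
0 [243.6 537.1]
0.8 [228.4 553.4]
-0.8 [262.4 529.1]
None
exp tip [ 485.85882775 -353.33759045  315.90532229] [np.float64(107.61941577299001), np.float64(351.00192173119643)]
```

```bash
python3 - <<'E'
from h import *
plan([((480,-270,394),None,4)])
E
```

```text
[[-0.293, 0.105, -0.332], -0.0]
[[-0.293, 0.105, -0.332], -0.0]
[[-0.293, 0.105, -0.332], -0.0]
[[-0.293, 0.105, -0.332], -0.0]
--
```

```bash
python3 -m inch '[[[-0.29,0.1,-0.33],0,1],[[-0.29,0.1,-0.33],0,1],[[-0.29,0.1,-0.33],0,1],[[-0.29,0.1,-0.33],0,1],[[0,0,0],0,1],[[0,0,0],0,1],[[0,0,0],0,1],[[0,0,0],0,1],[[0,0,0],0,1],[[0,0,0],0,1]]'
python3 - <<'E'
from h import *
st()
p=eyes.read_camera("wrist"); 
E_=np.array(p["extrinsics"]); print(np.round(-E_[:3,:3].T@E_[:3,3]),np.round(proj(p,[606,-158,246])))
np.savez("w6.npz",**{k:np.array(v) for k,v in p.items()})
for t in("eye_foot","flap_hinge","catch"):
  q=eyes.spot_point(t,p); print(t,[(np.round(x["centre"],1).tolist(),round(x["score"],2)) for x in q[:2]])
r,c=map(int,proj(p,[606,-158,246])); r0,c0=max(r-60,0),min(max(c-80,0),480); print(r0,c0)
cv2.imwrite("pics/w6.png",cv2.cvtColor(cv2.resize(p["pixels"][r0:r0+120,c0:c0+160],(800,600),interpolation=3),cv2.COLOR_RGB2BGR))
E
```

```text
t: 23.1
eef_pos: [478.4, -270.0, 393.5]
tcp_rot: [-3.142, 0.0, 1.947]
ft_force: [-0.2, -0.2, -1.5]
opening: 0.141
grip_force: 30.0
{'t': 23.1, 'eef_pos': [478.41, -270.01, 393.51], 'tcp_rot': [-3.14, 0.0, 1.95], 'ft_force': [-0.24, -0.22, -1.45], 'opening': 0.14, 'grip_force': 29.97}
[ 447. -191.  600.] [166. 475.]
eye_foot [([161.1, 489.8], 0.58)]
flap_hinge [([150.1, 442.7], 0.94)]
catch [([157.2, 512.4], 0.61)]
106 394
```

View pics/w6.png

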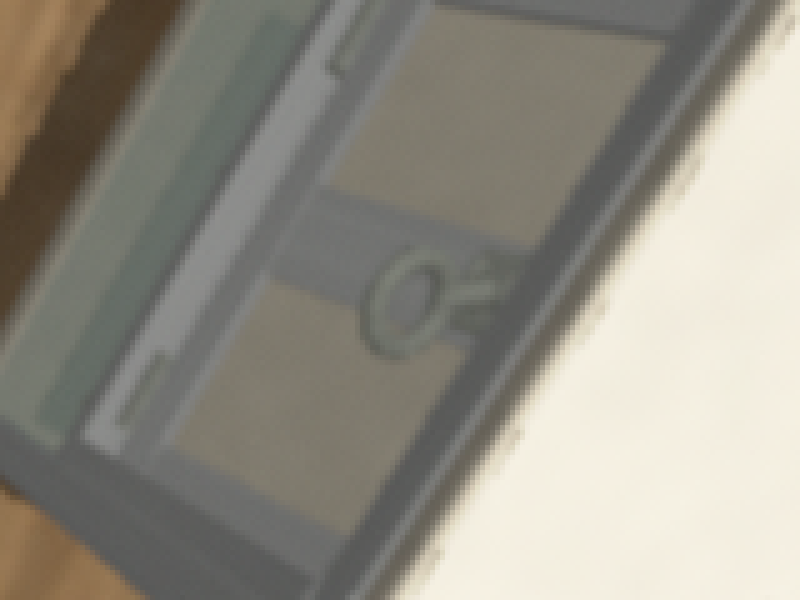

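```bash
python3 - <<'E'
from h import *
al=-.075; R=np.array([607.7,-157.9]); u=np.array([np.cos(al),np.sin(al)])
A=R-150*u; B=A-38*u; print("A",A,"B",B)
plan([((*B,370),3.067,13),((*B,258.5),None,4),((*A,258.5),None,4)])
E
```

```text
A [ 458.12167728 -146.66054391] B [ 420.22850219 -143.81321503]
[[0.178, -0.01, 0.03], -0.987]
[[0.178, 0.005, 0.03], -0.987]
[[0.177, 0.021, 0.03], -0.987]
[[0.175, 0.036, 0.03], -0.987]
[[0.171, 0.051, 0.03], -0.987]
[[0.166, 0.065, 0.03], -0.987]
[[0.16, 0.079, 0.03], -0.987]
[[0.152, 0.093, 0.03], -0.987]
[[0.144, 0.106, 0.03], -0.987]
[[0.134, 0.117, 0.03], -0.987]
[[0.123, 0.129, 0.03], -0.987]
[[0.112, 0.139, 0.03], -0.987]
[[0.1, 0.148, 0.03], -0.987]
--
[[0.0, 0.0, 0.465], -0.0]
[[0.0, 0.0, 0.465], -0.0]
[[0.0, 0.0, 0.465], -0.0]
[[0.0, 0.0, 0.465], -0.0]
--
[[-0.158, -0.0, -0.0], -0.0]
[[-0.158, -0.0, -0.0], -0.0]
[[-0.158, -0.0, -0.0], -0.0]
[[-0.158, -0.0, -0.0], -0.0]
--
```

```bash
python3 -m inch '[[[0.18,-0.01,0.03],-0.99,1],[[0.18,0,0.03],-0.99,1],[[0.18,0.02,0.03],-0.99,1],[[0.18,0.04,0.03],-0.99,1],[[0.17,0.05,0.03],-0.99,1],[[0.17,0.06,0.03],-0.99,1],[[0.16,0.08,0.03],-0.99,1],[[0.15,0.09,0.03],-0.99,1],[[0.14,0.11,0.03],-0.99,1],[[0.13,0.12,0.03],-0.99,1]]'
python3 -m inch '[[[0.12,0.13,0.03],-0.98,1],[[0.11,0.14,0.03],-0.98,1],[[0.1,0.15,0.03],-0.98,1],[[0,0,0.1],0,1],[[0,0,0.4],0,1],[[0,0,0.5],0,1],[[0,0,0.5],0,1],[[0,0,0.3],0,1],[[0,0,0],0,1],[[0,0,0],0,1]]'
python3 - <<'E'
from h import *
st(); s=env.state(); al=s["tcp_rot"][2]-np.pi; T=np.array(s["eef_pos"])+[150*np.cos(al),150*np.sin(al),1.5]
P={n:eyes.read_camera(n) for n in("side","top")}; o=[]
for n in P:
  q=eyes.spot_point("hook_tip",P[n]); print(n,[(np.round(x["centre"],1),round(x["score"],2)) for x in q[:2]],"exp",np.round(proj(P[n],T),1))
print(T)
save(P["side"],"s7.png"); save(P["top"],"t7.png")
al=-.075;R=np.array([607.7,-157.9]); u=np.array([np.cos(al),np.sin(al)]); plan([((*(R-150*u),258.5),3.067,5)])
E
```

```text
t: 24.55
eef_pos: [433.1, -172.2, 375.5]
tcp_rot: [-3.142, 0.0, 2.814]
ft_force: [0.1, 0.1, -0.4]
opening: 0.139
grip_force: 30.0
t: 25.8
eef_pos: [420.5, -143.6, 262.7]
tcp_rot: [-3.141, 0.001, 3.067]
ft_force: [-0.1, -0.3, -1.2]
opening: 0.141
grip_force: 30.0
{'t': 25.8, 'eef_pos': [420.51, -143.62, 262.74], 'tcp_rot': [-3.14, 0.0, 3.07], 'ft_force': [-0.14, -0.3, -1.2], 'opening': 0.14, 'grip_force': 29.97}
side [(array([164.3, 314. ]), 0.61)] exp [164.7 313.9]
top [] exp [224.8 382.9]
[ 570.08746251 -154.82616946  264.23586462]
[[-0.126, -0.002, 0.014], 0.001]
[[-0.126, -0.002, 0.014], 0.001]
[[-0.126, -0.002, 0.014], 0.001]
[[-0.126, -0.002, 0.014], 0.001]
[[-0.126, -0.002, 0.014], 0.001]
--
```

```bash
python3 -m inch '[[[-0.12,0,0.02],0,1],[[-0.13,0,0.02],0,1],[[-0.13,0,0.01],0,1],[[-0.13,0,0.01],0,1],[[-0.12,0,0.01],0,1],[[0,0,0],0,1],[[0,0,0.05],0,1],[[0,0,0.05],0,1],[[0,0,0.03],0,1],[[0,0,0],0,1]]'
python3 - <<'E'
from h import *
st(); s=env.state(); al=s["tcp_rot"][2]-np.pi; T=np.array(s["eef_pos"])+[150*np.cos(al),150*np.sin(al),1.5]; print(T)
P=eyes.read_camera("side"); q=eyes.spot_point("hook_tip",P); print([(np.round(x["centre"],1),round(x["score"],2)) for x in q[:2]],"exp",np.round(proj(P,T),1))
E
```

```text
t: 27.25
eef_pos: [457.7, -146.0, 250.0]
tcp_rot: [-3.142, -0.0, 3.068]
ft_force: [-0.6, -0.4, -0.7]
opening: 0.141
grip_force: 30.0
{'t': 27.25, 'eef_pos': [457.71, -146.03, 250.03], 'tcp_rot': [-3.14, -0.0, 3.07], 'ft_force': [-0.58, -0.43, -0.7], 'opening': 0.14, 'grip_force': 29.97}
[ 607.29854732 -157.09680064  251.53150142]
[(array([168.9, 296.8]), 0.85)] exp [168.9 297.9]
```

```bash
python3 -m inch '[[[0,-0.01,0],0,1],[[0,0,0.01],0,1],[[0,0,0.01],0,1],[[0,0,0.01],0,1],[[0,0,0.01],0,1],[[0,0,0.01],0,1],[[0,0,0.01],0,1],[[0,0,0.01],0,1],[[0,0,0.01],0,1],[[0,0,0.01],0,1]]'
```

```text
t: 28.6
eef_pos: [457.8, -146.6, 244.7]
tcp_rot: [-3.142, 0.0, 3.068]
ft_force: [0.1, -0.8, -0.9]
opening: 0.139
grip_force: 30.0
```

```bash
python3 -m inch '[[[0,0,0.01],0,1],[[0,0,0.01],0,1],[[0,0,0.01],0,1],[[0,0,0.01],0,1],[[0,0,0.01],0,1],[[0,0,0.01],0,1],[[0,0,0.01],0,1],[[0,0,0.01],0,1],[[0,0,0.01],0,1],[[0,0,0.01],0,1]]'
```

```text
t: 29.85
eef_pos: [457.8, -146.6, 238.7]
tcp_rot: [-3.142, 0.0, 3.068]
ft_force: [0.1, 0.2, -1.5]
opening: 0.14
grip_force: 30.0
```

```bash
python3 -m inch '[[[0,0,0.03],0,1],[[0,0,0.03],0,1],[[0,0,0.03],0,1],[[0,0,0.02],0,1],[[0.02,0,0],0,1],[[0.02,0,0],0,1],[[0.02,0,0],0,1],[[0.02,0,0],0,1],[[0.02,0,0],0,1],[[0.02,0,0],0,1]]'
```

```text
t: 31.1
eef_pos: [450.5, -146.1, 232.2]
tcp_rot: [-3.141, 0.0, 3.068]
ft_force: [2.1, 0.2, -1.8]
opening: 0.141
grip_force: 30.0
```

```bash
python3 -m inch '[[[0.02,0,0],0,1],[[0.02,0,0],0,1],[[0.02,0,0],0,1],[[0.02,0,0],0,1],[[0.02,0,0],0,1],[[0.02,0,0],0,1],[[0.02,0,0],0,1],[[0.02,0,0],0,1],[[0.02,0,0],0,1],[[0.01,0,0],0,1]]'
```

```text
t: 32.35
eef_pos: [439.2, -145.3, 232.1]
tcp_rot: [-3.142, 0.0, 3.068]
ft_force: [2.5, 0.3, -1.5]
opening: 0.146
grip_force: 30.0
```

```bash
python3 -m inch '[[[0.01,0,0],0,1],[[0.005,0,0],0,1],[[0.005,0,0],0,1],[[0.005,0,0],0,1],[[0.005,0,0],0,1],[[0.005,0,0],0,1],[[0.005,0,0],0,1],[[0.005,0,0],0,1],[[0.005,0,0],0,1],[[0.005,0,0],0,1]]'
```

```text
t: 33.6
eef_pos: [435.9, -145.0, 232.1]
tcp_rot: [-3.141, 0.0, 3.068]
ft_force: [1.8, 0.1, -1.8]
opening: 0.14
grip_force: 29.9
```

```bash
python3 -m inch '[[[0.005,0,0],0,1],[[0.005,0,0],0,1],[[0.005,0,0],0,1],[[0.005,0,0],0,1],[[0.005,0,0],0,1],[[0.005,0,0],0,1],[[0.005,0,0],0,1],[[0.005,0,0],0,1],[[0.005,0,0],0,1],[[0.005,0,0],0,1]]'
```

```text
t: 34.85
eef_pos: [432.9, -144.8, 232.1]
tcp_rot: [-3.142, 0.0, 3.068]
ft_force: [3.1, 0.0, -2.4]
opening: 0.139
grip_force: 29.9
```

```bash
python3 -m inch '[[[0.005,0,0],0,1],[[0.005,0,0],0,1],[[0.005,0,0],0,1],[[0.005,0,0],0,1],[[0.005,0,0],0,1],[[0.005,0,0],0,1],[[0.005,0,0],0,1],[[0.005,0,0],0,1],[[0.005,0,0],0,1],[[0.005,0,0],0,1]]'
```

```text
t: 36.1
eef_pos: [430.2, -144.6, 232.2]
tcp_rot: [-3.141, 0.001, 3.068]
ft_force: [5.7, 0.1, -4.4]
opening: 0.143
grip_force: 29.9
```

```bash
python3 -m inch '[[[0.004,0,0.01],0,1],[[0.004,0,0.01],0,1],[[0.004,0,0.005],0,1],[[0.004,0,0.005],0,1],[[0.004,0,0],0,1],[[0.004,0,0],0,1],[[0,0,0],0,1],[[0,0,0],0,1],[[0,0,0],0,1],[[0,0,0],0,1]]'
```

```text
t: 37.35
eef_pos: [429.6, -144.7, 230.6]
tcp_rot: [-3.141, 0.003, 3.068]
ft_force: [8.2, 0.1, -2.8]
opening: 0.142
grip_force: 29.9
```

```bash
python3 -m inch '[[[0.004,0,0],0,1],[[0.004,0,0],0,1],[[0.004,0,0],0,1],[[0.004,0,0],0,1],[[0,0,0],0,1],[[0,0,0],0,1],[[0,0,0],0,1],[[0,0,0],0,1],[[0,0,0],0,1],[[0,0,0],0,1]]'
```

```text
t: 38.6
eef_pos: [429.0, -144.7, 230.7]
tcp_rot: [-3.141, 0.003, 3.068]
ft_force: [10.8, 1.0, -4.0]
opening: 0.141
grip_force: 30.0
```

```bash
python3 -m inch '[[[0,0,0.01],0,1],[[0,0,0.01],0,1],[[0.003,0,0],0,1],[[0.003,0,0],0,1],[[0,0,0],0,1],[[0,0,0],0,1],[[0,0,0],0,1],[[0,0,0],0,1],[[0,0,0],0,1],[[0,0,0],0,1]]'
```

```text
t: 39.85
eef_pos: [428.8, -144.7, 229.6]
tcp_rot: [-3.141, 0.004, 3.068]
ft_force: [11.7, -0.1, -3.7]
opening: 0.14
grip_force: 30.0
```

```bash
python3 -m inch '[[[-0.015,0,0],0,1],[[-0.015,0,0],0,1],[[-0.01,0,0],0,1],[[-0.01,0,0],0,1],[[0,0,0],0,1],[[0,0,0],0,1],[[0,0,0],0,1],[[0,0,0],0,1],[[0,0,0],0,1],[[0,0,0],0,1]]'
python3 - <<'E'
from h import *
r=[]
for i in range(3):
    r.append(env.state()["ft_force"]); p=eyes.read_camera("side")
    for t in("eye_foot","hook_tip"):
        q=eyes.spot_point(t,p); print(t,[(np.round(x["centre"],1).tolist(),round(x["score"],2)) for x in q[:2]])
print(np.mean(r,0).round(2))
c=p["pixels"][130:230,250:350]; cv2.imwrite("pics/s8.png",cv2.cvtColor(cv2.resize(c,(600,600),interpolation=3),cv2.COLOR_RGB2BGR))
E
```

```text
t: 41.1
eef_pos: [430.2, -144.6, 229.1]
tcp_rot: [-3.141, 0.0, 3.068]
ft_force: [0.7, -0.4, -2.1]
opening: 0.136
grip_force: 30.0
eye_foot [([173.7, 298.1], 0.48), ([146.6, 295.9], 0.42)]
hook_tip [([179.0, 307.8], 0.6), ([174.8, 299.1], 0.26)]
eye_foot []
hook_tip [([177.9, 307.1], 0.86)]
eye_foot [([176.1, 297.5], 0.82)]
hook_tip [([177.5, 310.4], 0.91)]
[ 0.66  0.41 -1.96]
```

View pics/s8.png

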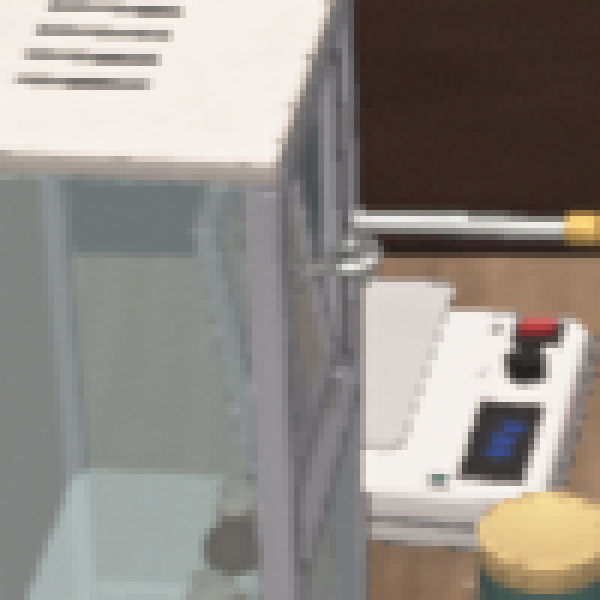

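```bash
python3 - <<'E'
from h import *
save(eyes.read_camera("side"),"sa.png")
E
python3 -m inch '[[[-0.02,0,0],0,1],[[-0.02,0,0],0,1],[[-0.02,0,0],0,1],[[-0.01,0,0],0,1],[[0,0,0],0,1],[[0,0,0],0,1],[[0,0,0],0,1],[[0,0,0],0,1],[[0,0,0],0,1],[[0,0,0],0,1]]'
python3 - <<'E'
from h import *
p=eyes.read_camera("side"); save(p,"sb.png")
a=cv2.imread("pics/sa.png",0).astype(np.float32); b=cv2.imread("pics/sb.png",0).astype(np.float32)
d=np.abs(a-b)
sub=d[155:215,265:300]; print("flap region diff mean/max",sub.mean(),sub.max(), "ref static",d[160:210,255:265].mean(), d[300:400,500:600].mean())
w=np.hanning(50)[:,None]*np.hanning(20)[None]
print(cv2.phaseCorrelate(a[160:210,278:298],b[160:210,278:298],w.astype(np.float32)))
st()
E
```

```text
t: 42.85
eef_pos: [434.4, -144.9, 229.1]
tcp_rot: [-3.141, 0.0, 3.068]
ft_force: [2.0, 0.5, -1.6]
opening: 0.144
grip_force: 30.0
flap region diff mean/max 2.0009525 43.0 ref static 0.6 0.92
((-0.3518520075234335, 0.24458521320265447), 0.970547963142395)
{'t': 42.9, 'eef_pos': [434.4, -144.92, 229.14], 'tcp_rot': [-3.14, 0.0, 3.07], 'ft_force': [1.86, -0.35, -0.28], 'opening': 0.14, 'grip_force': 29.96}
```

```bash
python3 -m inch '[[[0.02,0,0],0,1],[[0.02,0,0],0,1],[[0.02,0,0],0,1],[[0.015,0,0.005],0,1],[[0.01,0,0.005],0,1],[[0.01,0,0.005],0,1],[[0.01,0,0],0,1],[[0.005,0,0],0,1],[[0.005,0,0],0,1],[[0,0,0],0,1]]'
```

```text
t: 44.15
eef_pos: [428.8, -144.7, 228.6]
tcp_rot: [-3.141, 0.003, 3.068]
ft_force: [9.3, 0.3, -2.4]
opening: 0.142
grip_force: 30.0
```

```bash
python3 -m inch '[[[0.004,0,0],0,1],[[0.003,0,0.003],0,1],[[0.003,0,0],0,1],[[0,0,0],0,1],[[0,0,0],0,1],[[0,0,0],0,1],[[0,0,0],0,1],[[0,0,0],0,1],[[0,0,0],0,1],[[0,0,0],0,1]]'
```

```text
t: 45.4
eef_pos: [428.5, -144.7, 228.4]
tcp_rot: [-3.141, 0.004, 3.068]
ft_force: [11.0, 0.1, -2.7]
opening: 0.139
grip_force: 30.0
```

```bash
python3 -m inch '[[[0.003,0,0],0,1],[[0.003,0,0],0,1],[[0.002,0,0],0,1],[[0,0,0],0,1],[[0,0,0],0,1],[[0,0,0],0,1],[[0,0,0],0,1],[[0,0,0],0,1],[[0,0,0],0,1],[[0,0,0],0,1]]'
python3 - <<'E'
from h import *
r=[]
for i in range(2): r.append(env.state()["ft_force"]); p=eyes.read_camera("side")
print(np.mean(r,0).round(2)); save(p,"sc.png")
b=cv2.imread("pics/sa.png",0).astype(np.float32); a=cv2.imread("pics/sc.png",0).astype(np.float32)
w=np.hanning(50)[:,None]*np.hanning(20)[None]
print(cv2.phaseCorrelate(b[160:210,278:298],a[160:210,278:298],w.astype(np.float32)))
E
```

```text
t: 46.65
eef_pos: [427.9, -144.6, 228.4]
tcp_rot: [-3.141, 0.004, 3.068]
ft_force: [10.8, 0.7, -2.6]
opening: 0.144
grip_force: 30.0
[10.76  0.95 -2.64]
((0.12549851903827403, 0.2696516305359964), 1.2133050298690795)
```

```bash
python3 -m inch '[[[0.003,0,0],0,1],[[0.003,0,0],0,1],[[0.002,0,0],0,1],[[0.002,0,0],0,1],[[0,0,0],0,1],[[0,0,0],0,1],[[0,0,0],0,1],[[0,0,0],0,1],[[0,0,0],0,1],[[0,0,0],0,1]]'
```

```text
t: 48.0
eef_pos: [426.4, -144.3, 228.2]
tcp_rot: [-3.141, 0.001, 3.068]
ft_force: [5.6, 0.3, -2.2]
opening: 0.142
grip_force: 30.0
```

```bash
python3 -m inch '[[[0.004,0,0],0,1],[[0.004,0,0],0,1],[[0.004,0,0],0,1],[[0,0,0],0,1],[[0,0,0],0,1],[[-0.02,0,0],0,1],[[-0.02,0,0],0,1],[[-0.02,0,0],0,1],[[-0.01,0,0],0,1],[[0,0,0],0,1]]'
python3 - <<'E'
from h import *
r=[]
for i in range(2): r.append(env.state()["ft_force"]); p=eyes.read_camera("side")
print(np.mean(r,0).round(2)); save(p,"sd.png")
a=cv2.imread("pics/sa.png",0).astype(np.float32); w=np.hanning(50)[:,None]*np.hanning(20)[None]
for n in("sb","sc","sd"):
    b=cv2.imread(f"pics/{n}.png",0).astype(np.float32); print(n,cv2.phaseCorrelate(a[160:210,278:298],b[160:210,278:298],w.astype(np.float32)))
E
```

```text
t: 49.25
eef_pos: [429.3, -144.5, 228.0]
tcp_rot: [-3.141, -0.0, 3.068]
ft_force: [0.4, -0.3, -1.8]
opening: 0.141
grip_force: 30.0
[ 0.17 -0.2  -1.37]
sb ((-0.3518520075234335, 0.24458521320265447), 0.970547963142395)
sc ((1.4847398116000718, 7.03712043247133), 0.24962070178985596)
sd ((-1.8109358354480474, -10.303590721967247), 0.23821486401557923)
```

```bash
python3 -m inch '[[[-0.02,0,0],0,1],[[-0.02,0,0],0,1],[[0,0,0],0,1],[[0,0,0],0,1],[[0,0,0],0,1],[[0,0,0],0,1],[[0,0,0],0,1],[[0,0,0],0,1],[[0,0,0],0,1],[[0,0,0],0,1]]'
```

```text
t: 50.6
eef_pos: [431.7, -144.7, 228.0]
tcp_rot: [-3.142, -0.0, 3.068]
ft_force: [-0.5, 0.6, -2.1]
opening: 0.141
grip_force: 30.0
```

```bash
python3 -m inch '[[[0,0,-0.03],0,1],[[0,0,-0.07],0,1],[[0,0,-0.1],0,1],[[0,0,-0.1],0,1],[[0,0,-0.1],0,1],[[0,0,-0.03],0,1],[[0,0,0],0,1],[[0.15,0,0],0,1],[[0.25,0,0],0,1],[[0.2,0,0],0,1]]'
python3 - <<'E'
from h import *
st()
p=eyes.read_camera("side"); q=eyes.spot_point("eye_foot",p); print([(np.round(x["centre"],1).tolist(),round(x["score"],2)) for x in q[:2]])
d=np.radians(5)
plan([((440,60,200),3.2,5),((466.9,311.3,120),3.282,6)])
E
```

```text
t: 51.85
eef_pos: [394.5, -141.8, 253.8]
tcp_rot: [3.142, -0.0, 3.068]
ft_force: [-0.0, -0.4, -1.4]
opening: 0.14
grip_force: 30.0
{'t': 51.85, 'eef_pos': [394.46, -141.82, 253.78], 'tcp_rot': [3.14, -0.0, 3.07], 'ft_force': [-0.03, -0.36, -1.35], 'opening': 0.14, 'grip_force': 29.97}
[([175.4, 300.1], 0.75)]
[[-0.101, 0.682, 0.18], -0.304]
[[-0.119, 0.679, 0.18], -0.304]
[[-0.137, 0.676, 0.18], -0.304]
[[-0.155, 0.672, 0.18], -0.304]
[[-0.173, 0.668, 0.18], -0.304]
--
[[-0.115, 0.693, 0.222], -0.157]
[[-0.125, 0.691, 0.222], -0.157]
[[-0.134, 0.689, 0.222], -0.157]
[[-0.144, 0.687, 0.222], -0.157]
[[-0.153, 0.685, 0.222], -0.157]
[[-0.162, 0.683, 0.222], -0.157]
--
```

```bash
python3 -m inch '[[[-0.1,0.68,0.1],-0.3,1],[[-0.12,0.68,0.15],-0.3,1],[[-0.14,0.68,0.15],-0.3,1],[[-0.16,0.67,0.15],-0.3,1],[[-0.17,0.67,0.15],-0.3,1],[[-0.12,0.69,0.15],-0.2,1],[[-0.12,0.69,0.15],-0.2,1],[[-0.13,0.69,0.15],-0.2,1],[[-0.14,0.69,0.2],-0.15,1],[[-0.15,0.69,0.2],-0.15,1]]'
python3 - <<'E'
from h import *
plan([((466.9,311.3,80),-3.001,3)])
E
```

```text
t: 53.2
eef_pos: [462.4, 271.2, 160.5]
tcp_rot: [3.142, 0.001, -3.006]
ft_force: [-0.0, 0.3, -0.4]
opening: 0.141
grip_force: 30.0
[[-0.055, 0.217, 0.447], -0.017]
[[-0.056, 0.217, 0.447], -0.017]
[[-0.056, 0.217, 0.447], -0.017]
--
```

```bash
python3 -m inch '[[[-0.05,0.22,0.3],0,1],[[-0.05,0.22,0.4],0,1],[[-0.05,0.15,0.4],0,1],[[0,0,0],0,1],[[0,0,0],0,1],[[0,0,0],0,1],[[0,0,0],0,1],[[0,0,0],0,1],[[0,0,0],0,1],[[0,0,0],0,1]]'
python3 - <<'E'
from h import *
st(); p=eyes.read_camera("wrist"); s=env.state()
for q in eyes.cut_out("hook_pole",p)[:1]:
    r,c=np.nonzero(q["mask"]); z=s["eef_pos"][2]+30
    pts=np.array([onz(p,(a,b),z)[:2] for a,b in zip(r,c)]); mu=pts.mean(0); d=np.linalg.svd(pts-mu,full_matrices=0)[2][0]; d*=np.sign(d[0])
    e=np.array(s["eef_pos"][:2])-mu; print("pole yaw",np.arctan2(d[1],d[0]),"tcp across",d[0]*e[1]-d[1]*e[0])
plan([((466.9,311.3,40),-3.001,4),((466.9,311.3,19.5),None,4)])
E
```

```text
t: 54.45
eef_pos: [466.2, 306.0, 94.8]
tcp_rot: [-3.142, 0.0, -3.006]
ft_force: [-0.6, 0.2, -1.0]
opening: 0.138
grip_force: 30.0
{'t': 54.45, 'eef_pos': [466.22, 306.03, 94.84], 'tcp_rot': [-3.14, 0.0, -3.01], 'ft_force': [-0.64, 0.21, -1.04], 'opening': 0.14, 'grip_force': 29.97}
pole yaw 0.13519545124812296 tcp across -0.14495906326114394
[[-0.006, 0.021, 0.228], -0.014]
[[-0.006, 0.021, 0.228], -0.014]
[[-0.006, 0.021, 0.228], -0.014]
[[-0.006, 0.021, 0.228], -0.014]
--
[[-0.0, 0.0, 0.085], -0.0]
[[-0.0, 0.0, 0.085], -0.0]
[[-0.0, 0.0, 0.085], -0.0]
[[-0.0, 0.0, 0.085], -0.0]
--
```

```bash
python3 -m inch '[[[-0.01,0.05,0],-0.03,1],[[-0.01,0.04,0],-0.03,1],[[0,0,0.1],0,1],[[0,0,0.2],0,1],[[0,0,0.25],0,1],[[0,0,0.2],0,1],[[0,0,0.1],0,1],[[0,0,0],0,1],[[0,0,0],0,1],[[0,0,0],0,1]]'
```

```text
t: 55.8
eef_pos: [466.9, 311.6, 44.2]
tcp_rot: [3.141, 0.001, -3.001]
ft_force: [0.3, 0.0, -1.1]
opening: 0.143
grip_force: 30.0
```

Down 24 mm to 20, settle, then open.

```bash
python3 -m inch '[[[0,-0.005,0.08],0,1],[[0,0,0.1],0,1],[[0,0,0.1],0,1],[[0,0,0.08],0,1],[[0,0,0.04],0,1],[[0,0,0],0,1],[[0,0,0],0,1],[[0,0,0],0,1],[[0,0,0],0,1],[[0,0,0],0,1]]'
```

```text
t: 57.05
eef_pos: [466.7, 311.2, 19.9]
tcp_rot: [-3.142, 0.0, -3.001]
ft_force: [0.6, 0.8, -1.1]
opening: 0.141
grip_force: 30.0
```

```bash
python3 -m inch '[[[0,0,0.012],0,1],[[0,0,0],0,1],[[0,0,0],0,-1],[[0,0,0],0,-1],[[0,0,0],0,-1],[[0,0,0],0,-1],[[0,0,0],0,-1],[[0,0,0],0,-1],[[0,0,0],0,-1],[[0,0,0],0,-1]]'
python3 -m inch '[[[0,0,0],0,-1],[[0,0,0],0,-1],[[0,0,0],0,-1],[[0,0,-0.1],0,-1],[[0,0,-0.3],0,-1],[[0,0,-0.6],0,-1],[[0,0,-0.6],0,-1],[[0,0,-0.6],0,-1],[[0,0,-0.6],0,-1],[[0,0,-0.3],0,-1]]'
python3 - <<'E'
from h import *
st(); P={n:eyes.read_camera(n) for n in("wrist","side")}
for t in("hook_pole","hook_tip","pole_rest"):
    o=[(P[n],q[0]["centre"]) for n in P if (q:=eyes.spot_point(t,P[n]))]
    if len(o)>1: X,r=tri(o); print(t,X.round(1),np.round(r,1).tolist())
p=P["wrist"];m=eyes.cut_out("hook_pole",p)[0]["mask"]; r,c=np.nonzero(m)
pts=np.array([onz(p,(a,b),49)[:2] for a,b in zip(r,c)]); mu=pts.mean(0); d=np.linalg.svd(pts-mu,full_matrices=0)[2][0]; d*=np.sign(d[0]); al=(pts-mu)@d
print("yaw",np.arctan2(d[1],d[0]),(mu+d*al.min()).round(1),(mu+d*al.max()).round(1))
q=eyes.spot_point("eye_foot",P["side"]); print("eye",[(np.round(x["centre"],1).tolist(),round(x["score"],2)) for x in q[:2]])
a=P["wrist"]["pixels"][80:380,180:460]; b=P["side"]["pixels"][120:440,220:460]
cv2.imwrite("pics/f.png",cv2.cvtColor(np.hstack([cv2.resize(a,(400,430)),cv2.resize(b,(322,430))]),cv2.COLOR_RGB2BGR))
E
```

```text
t: 58.3
eef_pos: [466.7, 311.2, 19.1]
tcp_rot: [-3.141, 0.0, -3.001]
ft_force: [-0.7, -0.1, -0.3]
opening: 0.925
grip_force: 0.0
t: 59.55
eef_pos: [467.0, 311.4, 207.6]
tcp_rot: [3.141, 0.003, -3.001]
ft_force: [-0.6, 0.6, -0.4]
opening: 1.005
grip_force: 0.0
{'t': 59.55, 'eef_pos': [467.01, 311.42, 207.55], 'tcp_rot': [3.14, 0.0, -3.0], 'ft_force': [-0.63, 0.58, -0.42], 'opening': 1.0, 'grip_force': 0.0}
hook_tip [615.5 332.7  21. ] [[-0.4, 0.3], [-0.2, -0.3]]
pole_rest [471.4 310.5   1.2] [[1.1, -0.5], [0.3, 0.7]]
yaw 0.1386407086816757 [360.9 295.8] [617.2 331.6]
eye [([175.5, 300.5], 0.66), ([409.2, 278.3], 0.27)]
```

View pics/f.png

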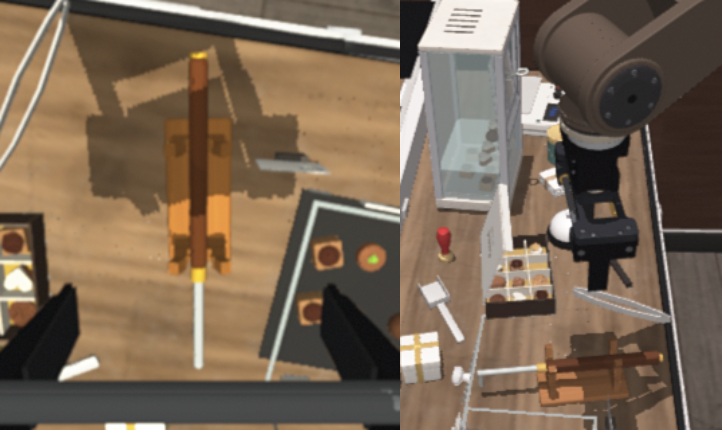

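The pole lies in both forks as it did at the start (hook tip at 615, 332, 21 mm). The flap is upright with its eye at pixel (175, 300), so it has stayed shut. I'm handing in.

```bash
python3 -c "
from cell import env
print(env.job_done())"
```

```text
the job is handed in; nothing more can be done
None
```

The flap was drawn through its catch with the pole alone and stayed shut, and the pole is back in its rest as it lay; I handed the job in at about 60 s, and the hand-in call gave no verdict.

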